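# Lock the counterweights with the linch pin

## Task

Take the linch pin from its rest and feel for the cross hole of the counterweight post and push the pin fully home through it, so that its shoulder sits against the post and its tip stands out on the other side. Then flip its sprung ring over the top of the post and press it down until it snaps past the pin's tip and stays there, and let go. Go gently, by feel: do not ram the pin against the post or overload the ring, and leave the other things on the bench where they are.

Things in the scene. Friction and masses are not known exactly. Their poses are not given: they have to be found in the camera images.
- linch_pin: Steel linch pin, 0.18 kg. Origin on the shank's axis at the shoulder; +x along the shank to the tip (45 mm), +z up, the same way up in rest and hole. Shank 10 x 10 mm square to x = 33 mm, then a taper to a ball nose. Behind the shoulder a collar 18 mm across (x = -8 to 0), then the head. It lies level in the pin rest, shoulder within 3 mm of the rest's centre, and lifts straight up out of it.
- pin_head (a point): Centre of the pin's head, the block to grip: 26 mm along the pin's x, 14 mm wide in y, 34 mm tall; it is 21 mm behind and 9 mm above the pin's origin. Nothing stands above it.
- pin_nose (a point): Centre of the pin's ball nose (radius 5 mm), 40 mm ahead of the pin's origin, on the shank's axis.
- ring_hinge (a point): Middle of the ring's hinge, on the lug behind the head: 40 mm behind the pin's origin, on the shank's axis. The hinge axis is the pin's y.
- ring_fold (a joint): Fold of the ring about its hinge. 0 = open, as at the start: it leans up and back, 130 degrees from the shank; 2.27 = in line with the shank. A weak spring drives it back to 0 (about 1.4 N at the bar when closed). At about 2.19 the bar meets the top of the nose; pressed on (some 5 to 12 N straight down on the tab) the ring stretches 3 mm and snaps under the nose, staying at about 2.35. Stop at 2.55.
- ring: Sprung ring of 6 mm steel wire, 58 mm wide overall, hinged at the pin's head. Origin on the hinge; +x along the ring to its far bar, which is 85 mm out; beyond the bar a thumb tab 16 mm wide, 5 mm thick, 87 to 107 mm out. Polished, slippery. It swings clear over the post's top and round it. Move it along its arc about the hinge: shoved hard at its stops it wrenches the pin.
- ring_tab (a point): Middle of the ring's thumb tab, 98 mm from the hinge axis.
- weight_post: Fixed counterweight post: steel plate 140 x 140 x 12 mm, on it two rubber-coated discs 120 mm across (top at 68 mm), standing in a slot a square aluminium post 30 x 30 mm, top at about 125 mm (25 mm above the hole's axis). Origin: at the bench under the post's nominal axis, z up, +x the way the pin goes in.
- hole_nominal (a point): Nominal centre of the cross hole's mouth on the post's entry face, 100 mm up; axes as the post, +x into the hole. The post is clamped by hand: the true hole lies up to 4 mm to either side (y) and 3 mm up or down (z), so feel for it; the face's x is exact. Hole 11.5 mm square, dark-rimmed, straight through 30 mm; a sprung shoe in its roof drags on the pin (3 to 10 N). Home: the pin's origin lies in the mouth.
- pin_rest: Fixed plywood pin rest: plate 110 x 50 x 8 mm; a fork 40 mm wide and 55 mm tall under the shank (11 to 29 mm ahead of its origin), a prop 10 mm wide under the head. Origin: centre of its underside; +x is the way the pin's tip points. The pin's axis is 50 mm above the bench.
- screwdriver: Bystander: screwdriver with black handle, 170 mm long, lying. Origin: middle of its underside.
- plain_pin: Bystander: plain round headed pin, 10 mm thick, 66 mm long, no ring, lying beside the weight post. Not the pin for this job. Origin: middle of its underside.
- battery_holder: Bystander: black battery holder with two cells, 110 x 40 x 29 mm, lying beside the weight post. Origin: middle of its underside.
- link_strip: Bystander: flat aluminium strip 120 x 26 x 6 mm lying beside the pin rest. Origin: middle of its underside.
- spare_weight: Bystander: spare rubber-coated disc, 110 mm across, 28 mm thick, with a centre hole, lying flat. Origin: middle of its underside.
- screw_jar: Bystander: small jar, 60 mm across, 75 mm tall, standing. Origin: middle of its underside.
- pliers: Bystander: pliers with red grips, about 130 mm long, lying. Origin: middle of its underside.

How it is judged:
On the way:
1. the pin is fully home in the post's hole (shoulder within 2 mm of the post) with its ring still up (x of linch_pin in the frame of hole_nominal between -0.002 and 0.003 m and y of linch_pin in the frame of hole_nominal between -0.007 and 0.007 m and z of linch_pin in the frame of hole_nominal between -0.007 and 0.007 m and angle between the x axis of linch_pin and the x axis of hole_nominal, either way round below 0.1 rad and value of joint ring_fold below 1.2 rad), for 0.2 s.
At the end, for the whole second after the job is handed in: The pin is home in the post's cross hole (shoulder within 2 mm of the post's face, its axis in the hole), the ring is snapped under the pin's nose (ring_fold above 2.31 rad) and stays there, and all is at rest (x of linch_pin in the frame of hole_nominal between -0.002 and 0.003 m and y of linch_pin in the frame of hole_nominal between -0.007 and 0.007 m and z of linch_pin in the frame of hole_nominal between -0.007 and 0.007 m and angle between the x axis of linch_pin and the x axis of hole_nominal, either way round below 0.1 rad and value of joint ring_fold above 2.31 rad and linear speed of linch_pin below 0.01 m/s and velocity of joint ring_fold between -0.1 and 0.1 rad/s); the robot touches nothing.
It fails at once if the pin is rammed or wrenched: more than 25 N between the pin and the post while its ring is still up (contact force between linch_pin and weight_post above 25 N and value of joint ring_fold below 1.2 rad).
It fails at once if the ring is overloaded: more than 25 N from the robot on it (contact force between any of the fingers, the arm and ring above 25 N).
It fails at once if another thing on the bench is moved more than 25 mm (distance of any of screwdriver, plain_pin, battery_holder, link_strip, spare_weight, screw_jar, pliers from where it was at the start of the episode above 0.025 m).
It also fails if it takes over 72 s, if anything falls off the work surface, if the arm or the gripper's body presses on something with over 40 N, if the wrist force passes 120 N, or if a joint passes its speed limit or range.

## Robot

A 7-joint arm with a two-finger parallel gripper is mounted at the origin on the work surface. World frame = base frame: x ahead of the robot, y to its left, z up, the work surface at z = 0. Lengths are in m, angles in rad, forces in N, time in s.
With the tool pointing down it reaches from about 0.425 to 0.875 m from the base axis. Payload 4.7 kg.
Tool frame: the origin (TCP) lies midway between the tips of the shut fingers; the grasp point (between the pads) lies 19 mm behind it (ctrl.grip_point_offset is the distance from the TCP to the grasp point, in m); z points along the fingers, y is the line along which they close (so a half turn about z gives the same grasp; the last joint's range is limited). The gripper opens to 87 mm and grips with 3 to 60 N. Pads are 19 mm wide; open, the fingers measure 117 mm over their backs; the gripper's body (75 mm by 190 mm) begins 51 mm behind the grasp point.
Start: joints at [1.36, 0.321, -0.07, 1.45, 0.023, 1.371, -0.057], TCP at [0.145, -0.634, 0.223] pointing down, gripper open.
Joint ranges: [-2.86, 2.86], [-0.3, 2.09], [-1.38, 1.24], [0.06, 2.45], [-1.56, 4.7], [0.09, 2.05], [-2.69, 2.69]. Speed limits (rad/s): [2.57, 2.57, 3.14, 3.14, 3.14, 3.14, 3.14].

## Interface

Orientations are given as a rotation vector (axis times angle).
In Python, from bench import ctrl gives the robot as it stands. The module is installed in compiled form; this text tells all that it offers.
- The arm moves only by the shell command python3 -m handwheel 'ROWS' [OPENING] [FORCE]. ROWS is JSON, a list of rows, each an object of numbers: "x", "y", "z": the shift along the tool's x, y, z in m; "wx", "wy", "wz": the turn, a rotation vector about the tool's x, y, z in degrees. A call has 1 to 10 rows; each row is the pose to reach, as a shift and turn from the pose commanded when the call began, along the tool's axes at that moment; what a row does not reach only later rows make up. A row lasts 1/12 s, in which the tool goes at most 41.7 mm and 7.16 degrees, less where a joint would pass 70% of its speed; a pose out of reach is approached as far as the arm can. A call with a gripper value outside its range is refused whole. OPENING is the finger opening in m, from 0 to 0.087, set as the call begins (- or left out, the last holds). The fingers move at their own pace and stop on an object; FORCE is the grip in N (left out, the last holds). Time passes only in rows, so rows that repeat a pose let the fingers close. It gives the time, the measured TCP pose, the force, the opening and the grip force at its end, in the units of the state.
- ctrl.get_state(): the state, without advancing time (a new reading comes with each control period).
- ctrl.get_image(name): name is "scene" or "side" or "wrist"; returns a dict with "image" (420x560x3 uint8, red, green, blue), "K" (3x3 intrinsics, pixels), "world_to_cam" (4x4, takes a point from world to camera coordinates); the wrist camera has in their place "hand_eye" (4x4, takes a point from camera to tool coordinates, whose origin is the TCP and whose axes are the flange's). Camera axes: x right, y down, z forward; pixel columns grow to the right and rows downward; lengths in m; the calibration is good to about 2 mm. The wrist camera is an equidistant fisheye: a pixel r from the principal point sees the ray r / f radians off the axis. A picture is of the moment at which its call begins: read the wrist's pose just before it. There is no depth.
- ctrl.close_job(): hands the job in; it is judged then, once.
The state is a dict: "time": time; "joint_positions": joint angles; "qd": joint speeds; "joint_torque": joint torques, N m; "position": TCP position; "tool_rot": TCP orientation; "ft_force": force on the tool from outside, world axes, zero at the start; "torque": the same for the moment, N m; "grip_width": opening from 0.0 (shut) to 1.0 (fully open); "grip_force": force on a finger pad.
Only numpy, scipy, OpenCV 4.12 (cv2) and the standard library are available. Lean on these libraries where they do the work, as an engineer would, in place of code of your own. Each camera call takes 0.05 s, during which the arm holds its last target. There are 200 camera calls.

## Working session

There is one attempt and no reset: what is moved stays moved. The work goes in short steps, Python scripts to look and compute and a shell command to move; the robot and the scene stay as the last step left them, time stands still between calls to the robot, and variables do not carry over. Pictures are saved under pics/ and viewed, at most 10 in all, crops included, and the job is handed in when it is done.

```bash
mkdir -p pics
cat > h.py <<'E'
import numpy as np, cv2
from scipy.spatial.transform import Rotation as R
from bench import ctrl
def save(name,fn):
    d=ctrl.get_image(name); cv2.imwrite('pics/'+fn,d['image'][:,:,::-1]); np.savez('pics/'+fn+'.npz',**{k:np.array(v) for k,v in d.items()}); return d
def ray(d,u,v):
    K=np.array(d['K']);T=np.linalg.inv(np.array(d['world_to_cam']))
    r=T[:3,:3]@np.linalg.solve(K,[u,v,1.]); return T[:3,3],r/np.linalg.norm(r)
def onplane(d,u,v,z):
    o,r=ray(d,u,v); return o+r*(z-o[2])/r[2]
def tri(ra,rb):
    (o,r),(p,s)=ra,rb; t=np.linalg.lstsq(np.c_[r,-s],p-o,rcond=None)[0]
    a,b=o+r*t[0],p+s*t[1]; return (a+b)/2,np.linalg.norm(a-b)
def proj(d,P):
    c=np.array(d['world_to_cam'])@np.r_[P,1]; q=np.array(d['K'])@c[:3]; return q[:2]/q[2]
def load(fn): return dict(np.load('pics/'+fn+'.npz'))
E
python3 - <<'E'
from h import *
np.set_printoptions(precision=4,suppress=True)
a=save('scene','s0.png');b=save('side','d0.png')
for d in(a,b):print(np.linalg.inv(d['world_to_cam']))
s=ctrl.get_state();print(s); print(R.from_rotvec(s['tool_rot']).as_matrix())
cv2.imwrite('pics/both0.png',np.vstack([a['image'],b['image']])[:,:,::-1]) if 0 else None
E
```

```text
[[ 0.157   0.5664 -0.809   1.5314]
 [ 0.9876 -0.0899  0.1287 -0.1645]
 [ 0.0002 -0.8192 -0.5735  0.8104]
 [ 0.      0.      0.      1.    ]]
[[-0.737  -0.4561  0.4988  0.0871]
 [-0.6756  0.5182 -0.5244  0.4932]
 [-0.0193 -0.7235 -0.6901  0.7595]
 [ 0.      0.      0.      1.    ]]
{'time': 0.1, 'joint_positions': array([ 1.3601,  0.3218, -0.0701,  1.4516,  0.0226,  1.3708, -0.0569]), 'qd': array([ 0.001 , -0.0016, -0.0014, -0.0015, -0.0013, -0.0018, -0.0007]), 'joint_torque': array([ -0.0003, -49.2573,  -0.4059, -31.3401,  -0.064 ,   0.0394,
         0.0001]), 'position': array([ 0.1447, -0.6332,  0.2216]), 'tool_rot': array([-3.12  , -0.3522,  0.0005]), 'ft_force': array([-0.3202, -0.0745, -0.5622]), 'torque': array([ 0.0176,  0.0388, -0.0051]), 'grip_force': 0.0, 'grip_width': 1.0008807414835035}
[[ 0.9748  0.223  -0.0005]
 [ 0.223  -0.9748  0.0017]
 [-0.0001 -0.0018 -1.    ]]
```

View pics/s0.png

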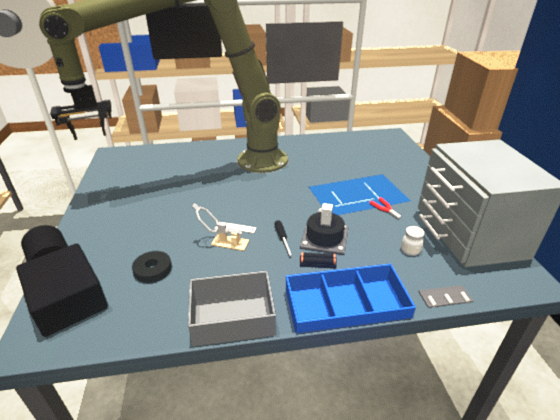

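View pics/d0.png

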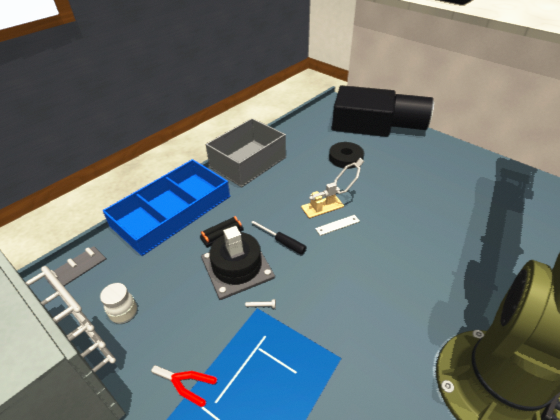

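Scene view: the pin and rest are at about (230,238), the ring leans left to (205,215), and the post is at (326,220). Side view: rest (322,205), ring top (358,165), post top (233,235). I'll enlarge both.

Run:
```python
from h import *
a=cv2.imread('pics/s0.png');b=cv2.imread('pics/d0.png')
def c(i,u,v,w,h,k):return cv2.resize(i[v:v+h,u:u+w],None,fx=k,fy=k,interpolation=cv2.INTER_CUBIC)
top=np.hstack([c(a,185,195,80,60,5),c(a,290,195,80,60,5)])
bot=np.hstack([c(b,295,150,80,60,5),c(b,195,220,80,60,5)])
bot2=bot
cv2.imwrite('pics/crop1.png',np.vstack([top,bot]))
```

```text
(no output)
```

View pics/crop1.png

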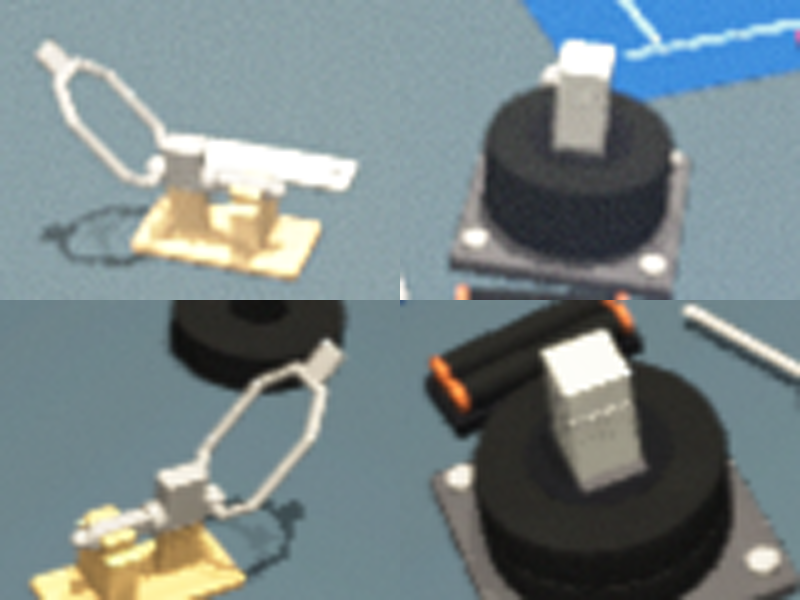

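Run:
```python
from h import *
np.set_printoptions(precision=4,suppress=True)
a,b=load('s0.png'),load('d0.png')
S=lambda u,v:(185+u/5,195+v/5)
S2=lambda u,v:(290+(u-400)/5,195+v/5)
D=lambda u,v:(295+u/5,150+(v-300)/5)
D2=lambda u,v:(195+(u-400)/5,220+(v-300)/5)
for n,p,q in[('posttop',S2(587,54),D2(587,362)),('head',S(184,164),D(182,493)),('tab',S(48,55),D(325,357)),('nose',S(272,190),D(80,540))]:
    print(n,*tri(ray(a,*p),ray(b,*q)))
e=[onplane(a,*S(*p),.006) for p in[(131,248),(295,276)]];print('rest edge',e,np.degrees(np.arctan2(*(e[1]-e[0])[[1,0]])))
e=[onplane(a,*S2(*p),.014) for p in[(475,238),(652,263),(680,158)]];print('bolts',e)
print(np.degrees(np.arctan2(*(e[1]-e[0])[[1,0]])),np.degrees(np.arctan2(*(e[1]-e[2])[[1,0]])))
e=[onplane(b,*D2(*p),.014) for p in[(459,476),(763,560)]];print('bolts side',e)
d=ctrl.get_image('wrist');cv2.imwrite('pics/w0.png',d['image'][:,:,::-1]);print(d['K'],d['hand_eye'])
```

```text
posttop [0.5717 0.1348 0.1263] 0.002875756470437026
head [ 0.5411 -0.1945  0.0579] 0.0041383661630539515
tab [ 0.5073 -0.2698  0.1253] 0.0009906038751974961
nose [ 0.5655 -0.1397  0.0477] 0.00030379308065845524
rest edge [array([ 0.5575, -0.2312,  0.006 ]), array([ 0.6008, -0.1305,  0.006 ])] 66.7424118433214
bolts [array([0.6039, 0.0628, 0.014 ]), array([0.6449, 0.1667, 0.014 ]), array([0.5441, 0.2154, 0.014 ])]
68.4717456586762 -25.78705846231522
bolts side [array([0.648 , 0.1637, 0.014 ]), array([0.5003, 0.1012, 0.014 ])]
[[325.1923   0.     276.8305]
 [  0.     325.1923 204.3711]
 [  0.       0.       1.    ]] [[ 0.0014 -0.9552 -0.296   0.0801]
 [ 1.      0.0014  0.0002  0.0005]
 [ 0.0002 -0.296   0.9552 -0.1615]
 [ 0.      0.      0.      1.    ]]
```

```bash
cat >> h.py <<'E'
np.set_printoptions(precision=4,suppress=True)
POST=np.array([.5725,.135,0]);YAW=67.
def post(x,y,z,yaw=None): return POST+R.from_euler('z',YAW if yaw is None else yaw,degrees=True).apply(np.array([x,y,z])/1000)
def Rt(yaw,tilt=0):  # tool down, x along yaw; tilt>0: tool z leans to -x
    return R.from_euler('z',yaw,degrees=True)*R.from_euler('y',tilt,degrees=True)*R.from_matrix(np.diag([1,-1,-1.]))
def go(p,Rot,base=None):
    s=ctrl.get_state() if base is None else base
    C=R.from_rotvec(s['tool_rot']);v=C.inv().apply(p-s['position'])
    w=(C.inv()*Rot).as_rotvec(degrees=True)
    print('shift mm',v*1000,'n',np.linalg.norm(v)/.0417,'turn',w,'n',np.linalg.norm(w)/7.16)
def wray(d,p,rv,u,v):
    K=np.array(d['K']);x,y=(u-K[0,2])/K[0,0],(v-K[1,2])/K[1,1];t=np.hypot(x,y)
    r=np.array([x/t*np.sin(t),y/t*np.sin(t),np.cos(t)]);H=np.array(d['hand_eye']);C=R.from_rotvec(rv)
    return C.apply(H[:3,3])+p,C.apply(H[:3,:3]@r)
def wproj(d,p,rv,P):
    H=np.array(d['hand_eye']);q=H[:3,:3].T@(R.from_rotvec(rv).inv().apply(P-p)-H[:3,3])
    t=np.arctan2(np.hypot(q[0],q[1]),q[2]);K=np.array(d['K']);return K[:2,2]+K[0,0]*t*q[:2]/np.hypot(q[0],q[1])
def wsave(fn):
    s=ctrl.get_state();d=ctrl.get_image('wrist');cv2.imwrite('pics/'+fn,d['image'][:,:,::-1])
    np.savez('pics/'+fn+'.npz',p=s['position'],rv=s['tool_rot'],**{k:np.array(v) for k,v in d.items()});return d,s
E
python3 - <<'E'
from h import *
print(Rt(67,25).as_matrix())
go(np.array([.48,-.30,.23]),Rt(67,0))
print(post(40,0,160))
E
```

```text
[[ 0.3541  0.9205 -0.1651]
 [ 0.8343 -0.3907 -0.389 ]
 [-0.4226  0.     -0.9063]]
shift mm [ 401.1059 -250.1515   -7.9703] n 11.337758923148 turn [ -0.0805  -0.0342 -54.1194] n 7.558589896286139
[0.5881 0.1718 0.16  ]
```

```bash
python3 -m handwheel '[{"x":0.04,"y":-0.025,"z":-0.001,"wz":-6},{"x":0.08,"y":-0.05,"z":-0.002,"wz":-12},{"x":0.12,"y":-0.075,"z":-0.003,"wz":-18},{"x":0.16,"y":-0.1,"z":-0.004,"wz":-24},{"x":0.2,"y":-0.125,"z":-0.005,"wz":-30},{"x":0.24,"y":-0.15,"z":-0.006,"wz":-36},{"x":0.28,"y":-0.175,"z":-0.007,"wz":-42},{"x":0.32,"y":-0.2,"z":-0.008,"wz":-48},{"x":0.36,"y":-0.225,"z":-0.008,"wz":-54},{"x":0.4,"y":-0.25,"z":-0.008,"wz":-54}]' 0.087
python3 - <<'E'
from h import *
s=ctrl.get_state();print(s['joint_positions'])
go(post(45,0,165),Rt(67,25))
E
```

```text
invalid input at $[0]: expected keys x, y, z, wx, wy, wz
```

```bash
python3 -m handwheel '[{"x":0.04,"y":-0.025,"z":-0.001,"wx":0,"wy":0,"wz":-6},{"x":0.08,"y":-0.05,"z":-0.002,"wx":0,"wy":0,"wz":-12},{"x":0.12,"y":-0.075,"z":-0.003,"wx":0,"wy":0,"wz":-18},{"x":0.16,"y":-0.1,"z":-0.004,"wx":0,"wy":0,"wz":-24},{"x":0.2,"y":-0.125,"z":-0.005,"wx":0,"wy":0,"wz":-30},{"x":0.24,"y":-0.15,"z":-0.006,"wx":0,"wy":0,"wz":-36},{"x":0.28,"y":-0.175,"z":-0.007,"wx":0,"wy":0,"wz":-42},{"x":0.32,"y":-0.2,"z":-0.008,"wx":0,"wy":0,"wz":-48},{"x":0.36,"y":-0.225,"z":-0.008,"wx":0,"wy":0,"wz":-54},{"x":0.4,"y":-0.25,"z":-0.008,"wx":0,"wy":0,"wz":-54}]' 0.087
python3 - <<'E'
from h import *
s=ctrl.get_state();print(s['joint_positions'])
go(post(45,0,165),Rt(67,25))
E
```

```text
time: 0.98
position: [0.441, -0.338, 0.2303]
tool_rot: [2.618, 1.737, -0.001]
ft_force: [-0.2, -0.4, -0.2]
grip_width: 0.999
grip_force: 0.0
[ 1.0002  0.1407 -0.4327  1.6654  0.0608  1.3485  0.1586]
shift mm [531.9754 -62.5761  65.0761] n 12.93961173273203 turn [  0.0334 -24.9715   0.1222] n 3.4876869516156326
```

```bash
python3 -m handwheel '[{"x":0.04,"y":-0.005,"z":0,"wx":0,"wy":0,"wz":0},{"x":0.08,"y":-0.01,"z":0,"wx":0,"wy":0,"wz":0},{"x":0.12,"y":-0.015,"z":0,"wx":0,"wy":0,"wz":0},{"x":0.16,"y":-0.02,"z":0,"wx":0,"wy":0,"wz":0},{"x":0.2,"y":-0.025,"z":0,"wx":0,"wy":0,"wz":0},{"x":0.24,"y":-0.03,"z":0,"wx":0,"wy":0,"wz":0},{"x":0.28,"y":-0.035,"z":0,"wx":0,"wy":0,"wz":0},{"x":0.32,"y":-0.04,"z":0,"wx":0,"wy":-5,"wz":0},{"x":0.36,"y":-0.045,"z":0,"wx":0,"wy":-10,"wz":0},{"x":0.4,"y":-0.05,"z":0,"wx":0,"wy":-15,"wz":0}]' && python3 -m handwheel '[{"x":0.04,"y":-0.005,"z":0,"wx":0,"wy":-4,"wz":0},{"x":0.08,"y":-0.01,"z":-0.010,"wx":0,"wy":-8,"wz":0},{"x":0.11,"y":-0.012,"z":0.0,"wx":0,"wy":-10,"wz":0},{"x":0.11,"y":-0.012,"z":0.02,"wx":0,"wy":-10,"wz":0},{"x":0.11,"y":-0.012,"z":0.02,"wx":0,"wy":-10,"wz":0}]'
python3 - <<'E'
from h import *
s=ctrl.get_state();print(s['joint_positions'])
go(post(45,0,165),Rt(67,25))
d,s=wsave('w1.png')
print(wproj(d,s['position'],s['tool_rot'],post(15,0,100)),wproj(d,s['position'],s['tool_rot'],post(0,0,125)))
E
```

```text
time: 1.82
position: [0.5518, 0.0482, 0.2315]
tool_rot: [2.485, 1.634, -0.328]
ft_force: [0.4, -0.6, 1.2]
grip_width: 1.002
grip_force: 0.0
time: 2.23
position: [0.5774, 0.1481, 0.1767]
tool_rot: [2.376, 1.583, -0.539]
ft_force: [0.7, -1.3, -0.2]
grip_width: 1.001
grip_force: 0.0
[ 0.0441  0.5911 -0.751   1.3787  0.5872  1.7282 -1.1215]
shift mm [33.073   0.8591 -2.6324] n 0.7958916832917317 turn [-0.3184  0.2631  0.4029] n 0.08058787010004327
[279.6803 172.3592] [279.3873 211.4181]
```

View pics/w1.png

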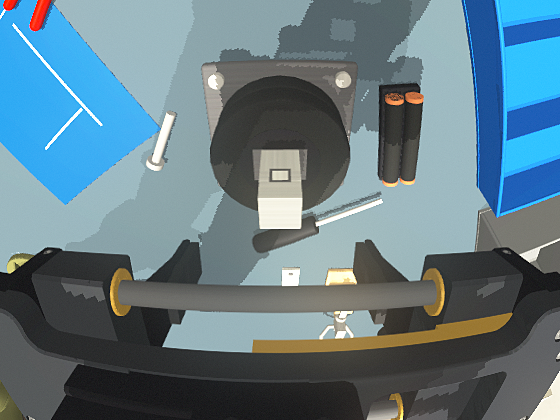

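The wrist view shows the exit face with the dark-rimmed hole at about (280,176). The post top runs roughly from (258,197) to (301,228).

Run:
```python
from h import *
i=cv2.imread('pics/w1.png')[140:240,235:325]
cv2.imwrite('pics/c2.png',cv2.resize(i,None,fx=6,fy=6,interpolation=cv2.INTER_CUBIC))
```

```text
(no output)
```

View pics/c2.png

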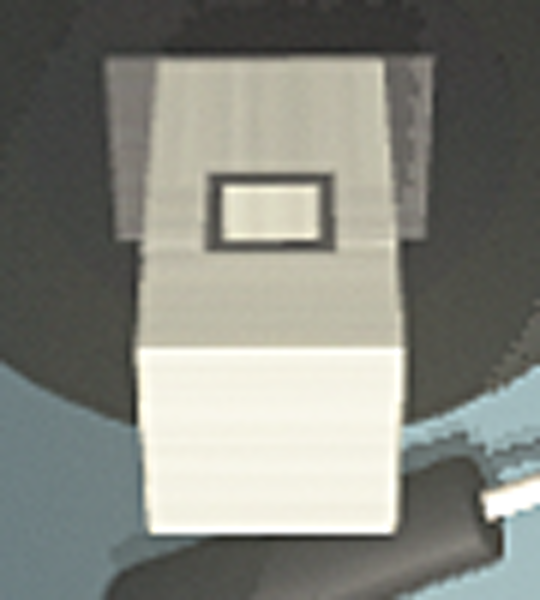

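Run:
```python
from h import *
d=load('w1.png');p,rv=d['p'],d['rv']
C=lambda u,v:(235+(u+.5)/6-.5,140+(v+.5)/6-.5)
def pl(q,z):
    o,r=wray(d,p,rv,*C(*q));return o+r*(z-o[2])/r[2]
for z in(.122,.125,.128):
    fl,fr,nl,nr=[pl(q,z) for q in[(137,348),(404,348),(148,534),(396,534)]]
    c=(fl+fr+nl+nr)/4
    print(z,c,'w',np.linalg.norm(fl-fr),np.linalg.norm(nl-nr),'l',np.linalg.norm(fl-nl),'yaw',np.degrees(np.arctan2(*((fl+fr-nl-nr)[[1,0]]))),np.degrees(np.arctan2(*((fl-fr)[[1,0]])))-90)
    n=(fl+fr-nl-nr);n[2]=0;n/=np.linalg.norm(n)
    for q in[(271,211.5)]:
        o,r=wray(d,p,rv,*C(*q));m=(fl+fr)/2;t=n@(m-o)/(n@r);print('hole exit',o+r*t)
    for k in[(271,173),(271,250),(207,211),(335,211)]:
        o,r=wray(d,p,rv,*C(*k));print(o+r*(n@(m-o)/(n@r)))
```

```text
0.122 [0.5708 0.1301 0.122 ] w 0.030237796436850685 0.03077022270924643 l 0.030698731828314504 yaw 68.0016868845307 67.72334841635961
hole exit [0.5765 0.1443 0.0965]
[0.5765 0.1443 0.0885]
[0.5766 0.1443 0.1042]
[0.5692 0.1472 0.0964]
[0.5839 0.1413 0.0965]
0.125 [0.5719 0.1328 0.125 ] w 0.02969075491782362 0.03021354889848029 l 0.030143351381639327 yaw 68.00168688453066 67.7233484163597
hole exit [0.5776 0.1467 0.1   ]
[0.5775 0.1467 0.0921]
[0.5776 0.1467 0.1075]
[0.5704 0.1496 0.0998]
[0.5847 0.1438 0.0999]
0.128 [0.573  0.1354 0.128 ] w 0.029143713398796327 0.029656875087714148 l 0.029587970934964212 yaw 68.00168688453044 67.7233484163597
hole exit [0.5786 0.1491 0.1035]
[0.5786 0.1492 0.0957]
[0.5786 0.1491 0.1108]
[0.5715 0.152  0.1033]
[0.5856 0.1463 0.1034]
```

```bash
sed -i 's/^POST=.*/POST=np.array([.572,.133,0]);YAW=68./' h.py
python3 - <<'E'
from h import *
go(np.array([.541,-.195,.19]),Rt(67))
E
```

```text
shift mm [-301.5481   98.5178  130.1609] n 8.222967632753587 turn [-0.2394 25.2332  0.0498] n 3.5243604150154244
```

```bash
python3 -m handwheel '[{"x":-0.035,"y":0.01,"z":0.0,"wx":0,"wy":0,"wz":0},{"x":-0.07,"y":0.02,"z":0.02,"wx":0,"wy":6,"wz":0},{"x":-0.105,"y":0.03,"z":0.04,"wx":0,"wy":12,"wz":0},{"x":-0.14,"y":0.045,"z":0.055,"wx":0,"wy":18,"wz":0},{"x":-0.175,"y":0.06,"z":0.07,"wx":0,"wy":25.2,"wz":0},{"x":-0.21,"y":0.07,"z":0.09,"wx":0,"wy":25.2,"wz":0},{"x":-0.24,"y":0.08,"z":0.105,"wx":0,"wy":25.2,"wz":0},{"x":-0.27,"y":0.09,"z":0.12,"wx":0,"wy":25.2,"wz":0},{"x":-0.301,"y":0.098,"z":0.13,"wx":0,"wy":25.2,"wz":0},{"x":-0.301,"y":0.098,"z":0.13,"wx":0,"wy":25.2,"wz":0}]' && python3 -m handwheel '[{"x":0,"y":0,"z":0,"wx":0,"wy":0,"wz":0},{"x":0,"y":0,"z":0,"wx":0,"wy":0,"wz":0}]'
python3 - <<'E'
from h import *
go(np.array([.541,-.195,.19]),Rt(67))
d,s=wsave('w2.png')
print(s['ft_force'],wproj(d,s['position'],s['tool_rot'],np.array([.5411,-.1945,.076])))
i=d['image'][:,:,::-1]
E
```

```text
time: 3.12
position: [0.538, -0.2078, 0.194]
tool_rot: [2.632, 1.706, -0.001]
ft_force: [-0.3, -1.0, -0.3]
grip_width: 0.995
grip_force: 0.0
time: 3.28
position: [0.541, -0.1953, 0.1935]
tool_rot: [2.623, 1.728, 0.006]
ft_force: [1.3, -0.1, 0.2]
grip_width: 0.997
grip_force: 0.0
shift mm [ 0.3172 -0.1237  3.5082] n 0.08452383142258008 turn [ 0.1261 -0.1597 -0.2552] n 0.04558722761083726
[ 1.3287 -0.0856  0.1764] [277.2776 197.2956]
```

View pics/w2.png

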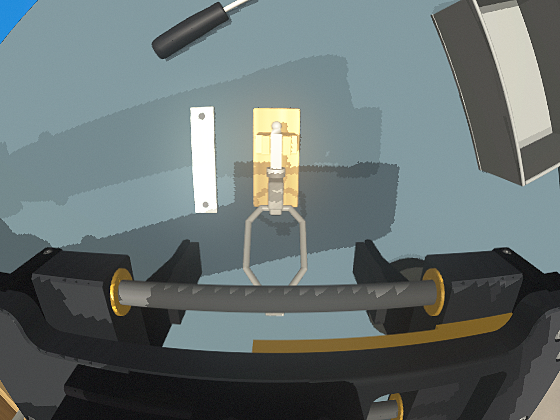

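The wrist view shows the nose at about (277,126), the head at about (276,192) and the collar at about (276,172). One enlarged crop will sharpen these.

Run:
```python
from h import *
i=cv2.imread('pics/w2.png')[105:225,225:325]
cv2.imwrite('pics/c3.png',cv2.resize(i,None,fx=5,fy=5,interpolation=cv2.INTER_CUBIC))
```

```text
(no output)
```

View pics/c3.png

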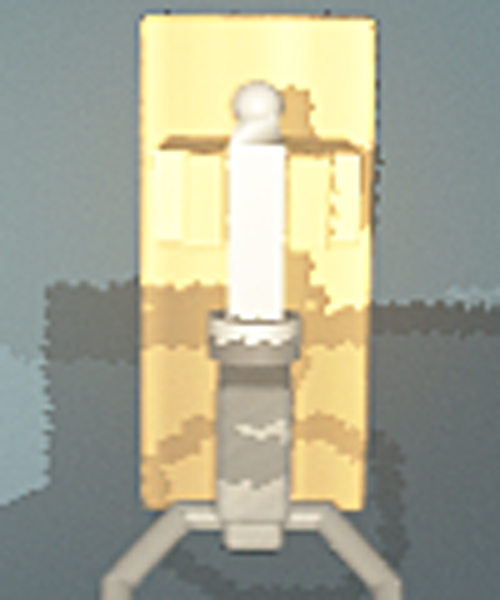

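Run:
```python
from h import *
d=load('w2.png');p,rv=d['p'],d['rv']
def pl(u,v,z):
    o,r=wray(d,p,rv,225+(u+.5)/5-.5,105+(v+.5)/5-.5);return o+r*(z-o[2])/r[2]
n=pl(258,103,.05);h=pl(252,517,.05);t=pl(254,437,.076);c=pl(254,315,.05)
print(n,h,t,c,'len',np.linalg.norm(n-h))
for a,b in((219,490),(290,490),(220,385),(290,385)): print(pl(a,b,.076))
e=[pl(*q,.008) for q in((142,15),(142,508),(377,15),(365,508))];print('rest',e)
print('rest yaw',[np.degrees(np.arctan2(*(e[k]-e[k+1])[[1,0]])) for k in(0,2)])
u=(n-h)[:2];yaw=np.degrees(np.arctan2(u[1],u[0]));print('yaw',yaw)
u/=np.linalg.norm(u);print('head ctr from nose',n[:2]-.061*u,'from hinge',h[:2]+.019*u)
```

```text
[ 0.5648 -0.1367  0.05  ] [ 0.5319 -0.2105  0.05  ] [ 0.5415 -0.1893  0.076 ] [ 0.5482 -0.1735  0.05  ] len 0.08081102222126989
[ 0.5318 -0.1959  0.076 ]
[ 0.5435 -0.2009  0.076 ]
[ 0.5397 -0.1783  0.076 ]
[ 0.5511 -0.1831  0.076 ]
rest [array([ 0.549 , -0.1117,  0.008 ]), array([ 0.5047, -0.2111,  0.008 ]), array([ 0.5945, -0.1312,  0.008 ]), array([ 0.5506, -0.2308,  0.008 ])]
rest yaw [np.float64(65.98494555975603), np.float64(66.22061054401668)]
yaw 65.96215822889312
head ctr from nose [ 0.54   -0.1924] from hinge [ 0.5397 -0.1931]
```

```bash
python3 - <<'E'
from h import *
go(np.array([.5398,-.1927,.10]),Rt(66))
E
python3 -m handwheel '[{"x":0.002,"y":-0.002,"z":0.035,"wx":0,"wy":0,"wz":0.7},{"x":0.002,"y":-0.002,"z":0.07,"wx":0,"wy":0,"wz":0.7},{"x":0.002,"y":-0.002,"z":0.09,"wx":0,"wy":0,"wz":0.7},{"x":0.002,"y":-0.002,"z":0.09,"wx":0,"wy":0,"wz":0.7},{"x":0.002,"y":-0.002,"z":0.09,"wx":0,"wy":0,"wz":0.7}]' 0.06
python3 - <<'E'
from h import *
go(np.array([.5398,-.1927,.042]),Rt(66))
E
```

```text
shift mm [ 0.3281 -2.0415 93.2148] n 2.235916521343908 turn [ 0.0996 -0.1769  0.8842] n 0.12670474024865566
time: 3.75
position: [0.5401, -0.1898, 0.1019]
tool_rot: [-2.627, -1.717, -0.004]
ft_force: [0.5, -0.2, 0.3]
grip_width: 0.73
grip_force: 0.0
shift mm [-2.9976  0.9168 59.8562] n 1.437368419107273 turn [-0.0792 -0.2166  0.3244] n 0.05558325884643442
```

```bash
python3 -m handwheel '[{"x":-0.003,"y":0.001,"z":0.02,"wx":0,"wy":0,"wz":0.3},{"x":-0.003,"y":0.001,"z":0.04,"wx":0,"wy":0,"wz":0.3},{"x":-0.003,"y":0.001,"z":0.06,"wx":0,"wy":0,"wz":0.3},{"x":-0.003,"y":0.001,"z":0.06,"wx":0,"wy":0,"wz":0.3},{"x":-0.003,"y":0.001,"z":0.06,"wx":0,"wy":0,"wz":0.3}]'
python3 - <<'E'
from h import *
go(np.array([.5398,-.1927,.042]),Rt(66)); print(ctrl.get_state()['ft_force'])
E
```

```text
time: 4.17
position: [0.541, -0.1941, 0.0434]
tool_rot: [-2.635, -1.709, -0.006]
ft_force: [0.1, 0.3, -0.3]
grip_width: 0.689
grip_force: 0.0
shift mm [ 0.7671 -1.6504  1.3535] n 0.05439095580748504 turn [ 0.0669 -0.2088 -0.0668] n 0.03201516455676445
[ 0.1466  0.3456 -0.2918]
```

```bash
python3 -m handwheel '[{"x":0.0005,"y":-0.001,"z":0.001,"wx":0,"wy":0,"wz":0},{"x":0.0005,"y":-0.001,"z":0.001,"wx":0,"wy":0,"wz":0},{"x":0.0005,"y":-0.001,"z":0.001,"wx":0,"wy":0,"wz":0},{"x":0.0005,"y":-0.001,"z":0.001,"wx":0,"wy":0,"wz":0},{"x":0.0005,"y":-0.001,"z":0.001,"wx":0,"wy":0,"wz":0},{"x":0.0005,"y":-0.001,"z":0.001,"wx":0,"wy":0,"wz":0},{"x":0.0005,"y":-0.001,"z":0.001,"wx":0,"wy":0,"wz":0}]' 0.0 25
python3 - <<'E'
from h import *
go(np.array([.5398,-.1927,.042]),Rt(66)); s=ctrl.get_state();print(s['ft_force'],s['torque'],s['grip_width']*87)
E
```

```text
time: 4.75
position: [0.5394, -0.1937, 0.041]
tool_rot: [-2.635, -1.707, -0.004]
ft_force: [-0.2, 0.4, 0.4]
grip_width: 0.24
grip_force: 0.0
shift mm [ 1.0797  0.0065 -1.0281] n 0.035753141864809886 turn [ 0.0044 -0.1929 -0.1265] n 0.0322281875793192
[-0.2233  0.3644  0.4076] [-0.0118 -0.0904  0.0123] 20.838400544686124
```

```bash
python3 -m handwheel '[{"x":0,"y":0,"z":0,"wx":0,"wy":0,"wz":0},{"x":0,"y":0,"z":0,"wx":0,"wy":0,"wz":0},{"x":0,"y":0,"z":0,"wx":0,"wy":0,"wz":0},{"x":0,"y":0,"z":0,"wx":0,"wy":0,"wz":0},{"x":0,"y":0,"z":0,"wx":0,"wy":0,"wz":0}]' 0.0 40
python3 - <<'E'
from h import *
s=ctrl.get_state();print(s['ft_force'],s['torque'],s['grip_width']*87,s['tool_rot'],s['position'])
E
```

```text
time: 5.17
position: [0.5396, -0.1938, 0.0409]
tool_rot: [-2.635, -1.707, -0.005]
ft_force: [1.3, -0.8, -0.6]
grip_width: 0.156
grip_force: 40.0
[ 1.2984 -0.8009 -0.643 ] [-0.1284 -0.259   0.0099] 13.539012512621996 [-2.6354 -1.7074 -0.0049] [ 0.5396 -0.1938  0.0409]
```

```bash
python3 -m handwheel '[{"x":0,"y":0,"z":-0.01,"wx":0,"wy":0,"wz":0},{"x":0,"y":0,"z":-0.03,"wx":0,"wy":0,"wz":0},{"x":0,"y":0,"z":-0.05,"wx":0,"wy":0,"wz":0},{"x":0,"y":0,"z":-0.06,"wx":0,"wy":0,"wz":0},{"x":0,"y":0,"z":-0.06,"wx":0,"wy":0,"wz":0},{"x":0,"y":0,"z":-0.06,"wx":0,"wy":0,"wz":0}]'
python3 - <<'E'
from h import *
s=ctrl.get_state();print(s['ft_force'],s['torque'],s['grip_width']*87)
go(post(-122,0,91),Rt(68))
E
```

```text
time: 5.67
position: [0.539, -0.1938, 0.1007]
tool_rot: [-2.635, -1.707, -0.004]
ft_force: [-0.5, -0.3, -3.0]
grip_width: 0.159
grip_force: 40.0
[-0.4857 -0.3087 -3.0302] [-0.0689 -0.0122 -0.0059] 13.7953168234101
shift mm [189.8251 -98.9219  10.2774] n 5.139103200771424 turn [-0.0047 -0.1738 -2.1266] n 0.2979990165657167
```

```bash
python3 -m handwheel '[{"x":0.025,"y":-0.013,"z":0,"wx":0,"wy":0,"wz":-2.1},{"x":0.055,"y":-0.03,"z":0,"wx":0,"wy":0,"wz":-2.1},{"x":0.085,"y":-0.046,"z":0,"wx":0,"wy":0,"wz":-2.1},{"x":0.115,"y":-0.062,"z":0,"wx":0,"wy":0,"wz":-2.1},{"x":0.145,"y":-0.078,"z":0,"wx":0,"wy":0,"wz":-2.1},{"x":0.17,"y":-0.09,"z":0.005,"wx":0,"wy":0,"wz":-2.1},{"x":0.19,"y":-0.099,"z":0.01,"wx":0,"wy":0,"wz":-2.1},{"x":0.19,"y":-0.099,"z":0.01,"wx":0,"wy":0,"wz":-2.1},{"x":0.19,"y":-0.099,"z":0.01,"wx":0,"wy":0,"wz":-2.1},{"x":0.19,"y":-0.099,"z":0.01,"wx":0,"wy":0,"wz":-2.1}]'
python3 - <<'E'
from h import *
s=ctrl.get_state();print(s['ft_force'],s['torque'],s['grip_width']*87)
go(post(-122,0,91),Rt(68))
save('scene','s1.png')
d,s=wsave('w3.png')
A=cv2.imread('pics/w3.png')[40:260,180:380];B=cv2.imread('pics/s1.png')[180:260,260:360]
cv2.imwrite('pics/c4.png',np.hstack([cv2.resize(A,None,fx=2,fy=2),cv2.resize(B,(400,320),interpolation=cv2.INTER_CUBIC)[:, :] if 0 else cv2.copyMakeBorder(cv2.resize(B,(400,320),interpolation=cv2.INTER_CUBIC),0,120,0,0,0)]))
print([wproj(d,s['position'],s['tool_rot'],post(*q)) for q in((-15,0,100),(0,0,125))])
E
```

```text
time: 6.5
position: [0.5257, 0.0195, 0.0904]
tool_rot: [-2.603, -1.755, -0.001]
ft_force: [-0.6, -0.3, -2.1]
grip_width: 0.158
grip_force: 40.0
[-0.6455 -0.2775 -2.0593] [-0.1106 -0.0546 -0.0027] 13.712794604449638
shift mm [ 0.6309  0.4347 -0.6247] n 0.02370730280341911 turn [-0.1013 -0.1268 -0.0164] n 0.022781115769343257
[array([278.4698,  48.0522]), array([278.6784,   1.2117])]
```

View pics/c4.png

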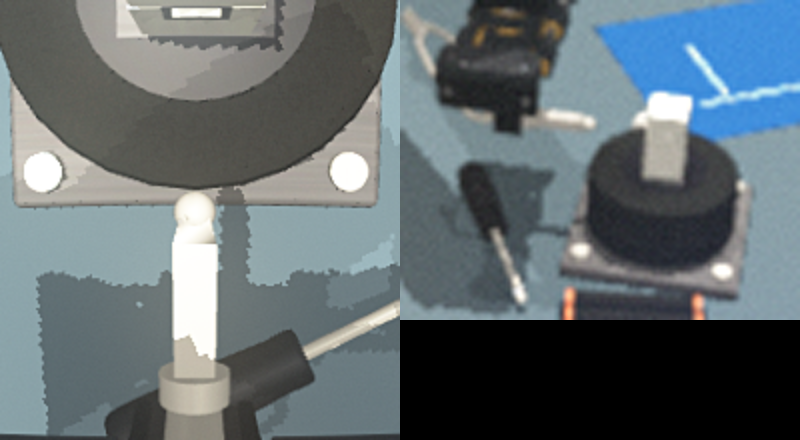

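The wrist view shows the entry hole at about (278.5,46) and the pin's nose at about (277,145). Next I'll check their lateral alignment.

Run:
```python
from h import *
d=load('w3.png');p,rv=d['p'],d['rv'];C=R.from_rotvec(rv)
def tl(u,v,z): # tool-frame pt at tool z
    o,r=wray(d,p,rv,u,v);o=C.inv().apply(o-p);r=C.inv().apply(r);return (o+r*(z-o[2])/r[2])*1000
print('nose',tl(277,145,-.009),'shank root',tl(180+195/2,40+365/2,-.009),'hole',tl(278.5,46,-.009))
g=cv2.imread('pics/w3.png',0)
print(g[36:58,262:296:2])
```

```text
nose [62.2751 -0.9054 -9.    ] shank root [23.6081 -0.5963 -9.    ] hole [109.1074  -0.285   -9.    ]
[[165 163 163 162 156 156 159 162 159 162 161 156 154 159 157 155 154]
 [168 167 167 166 167 162 166 168 163 165 157 155 159 160 159 157 157]
 [168 168 168 166 167 166 166 166 164 164 163 163 162 161 162 161 160]
 [169 170 169 169 169 167 166 166 167 169 163 166 162 165 164 163 160]
 [166 165 166 164 164 165 165 163 164 163 162 160 160 159 157 157 156]
 [164 164 165 168 167 166 166 165 163 165 163 161 160 158 159 159 159]
 [169 170 166 163 164 161 161 160 161 161 162 160 159 158 162 162 160]
 [145 140 126 118 118 116 119 115 115 114 116 113 116 118 109 122 124]
 [105 100 252 255 242 239 238 241 242 241 238 234 230 230 191  89  85]
 [109  99 255 255 250 248 246 255 254 249 248 245 254 255 223  90  89]
 [108  98 255 255 245 251 255 255 255 245 244 253 255 255 218  92  95]
 [107 101 255 255 255 255 255 255 255 253 255 255 255 255 208  92  96]
 [102 101 222 235 204 195 193 194 182 160 184 184 193 202 137  93  98]
 [121 111 102  98 102  97  97  98 100 101  98  96  89  89  97 105 119]
 [165 161 167 166 167 166 157 162 165 164 155 153 157 160 163 164 153]
 [164 160 163 163 163 162 159 162 159 161 151 155 156 155 155 157 158]
 [160 161 161 160 162 162 161 159 158 157 156 156 156 155 157 156 155]
 [159 159 158 159 164 159 158 157 157 155 156 154 153 155 156 156 157]
 [161 161 159 160 163 161 159 156 156 155 156 157 156 154 155 157 154]
 [160 157 156 160 161 161 159 157 157 157 155 154 154 154 152 156 155]
 [160 160 159 160 162 161 161 158 157 160 159 157 156 159 155 158 156]
 [160 158 157 156 158 154 154 153 154 154 153 153 153 153 156 156 157]]
```

```bash
python3 -m handwheel '[{"x":0.01,"y":0.0005,"z":-0.0005,"wx":0,"wy":0,"wz":0},{"x":0.022,"y":0.0005,"z":-0.0005,"wx":0,"wy":0,"wz":0},{"x":0.032,"y":0.0005,"z":-0.0005,"wx":0,"wy":0,"wz":0},{"x":0.036,"y":0.0005,"z":-0.0005,"wx":0,"wy":0,"wz":0},{"x":0.036,"y":0.0005,"z":-0.0005,"wx":0,"wy":0,"wz":0},{"x":0.036,"y":0.0005,"z":-0.0005,"wx":0,"wy":0,"wz":0}]' && python3 -c "
from h import *
s=ctrl.get_state();print(s['ft_force'],s['torque']);go(post(-86,0,91),Rt(68))"
python3 -m handwheel '[{"x":0.001,"y":0,"z":0,"wx":0,"wy":0,"wz":0},{"x":0.002,"y":0,"z":0,"wx":0,"wy":0,"wz":0},{"x":0.003,"y":0,"z":0,"wx":0,"wy":0,"wz":0},{"x":0.004,"y":0,"z":0,"wx":0,"wy":0,"wz":0}]'
python3 -m handwheel '[{"x":0.001,"y":0,"z":0,"wx":0,"wy":0,"wz":0},{"x":0.002,"y":0,"z":0,"wx":0,"wy":0,"wz":0}]'
```

```text
time: 7.1
position: [0.5405, 0.0533, 0.092]
tool_rot: [-2.603, -1.756, -0.004]
ft_force: [-0.3, -1.5, -2.7]
grip_width: 0.155
grip_force: 40.0
[-0.2632 -1.4759 -2.7457] [-0.0519 -0.0975  0.0099]
shift mm [-0.3356 -0.602   1.0012] n 0.029148866099693735 turn [-0.0167 -0.1799  0.0109] n 0.025286986171909297
time: 7.43
position: [0.542, 0.0567, 0.0921]
tool_rot: [-2.604, -1.755, -0.004]
ft_force: [-0.8, 0.3, -3.2]
grip_width: 0.156
grip_force: 40.0
time: 7.6
position: [0.5428, 0.0588, 0.0922]
tool_rot: [-2.604, -1.755, -0.004]
ft_force: [-0.2, 0.9, -2.0]
grip_width: 0.159
grip_force: 40.0
```

```bash
cat > st.py <<'E'
from h import *
s=ctrl.get_state();i=R.from_euler('z',-YAW,degrees=True)
print('POST xyz',i.apply(s['position']-POST)*1000,'F',i.apply(s['ft_force']),'T',i.apply(s['torque']))
E
python3 -m handwheel '[{"x":0.001,"y":0,"z":0,"wx":0,"wy":0,"wz":0},{"x":0.002,"y":0,"z":0,"wx":0,"wy":0,"wz":0}]' >/dev/null; python3 st.py;python3 -m handwheel '[{"x":0.001,"y":0,"z":0,"wx":0,"wy":0,"wz":0},{"x":0.002,"y":0,"z":0,"wx":0,"wy":0,"wz":0}]' >/dev/null; python3 st.py
```

```text
POST xyz [-77.6011  -0.6725  92.1619] F [-0.6023  0.4344 -2.2782] T [-0.0846  0.0194 -0.0035]
POST xyz [-75.5942  -0.7347  92.2216] F [-1.3832  0.4247 -1.0939] T [-0.104   0.0659  0.0057]
```

```bash
for k in 1 2 3; do python3 -m handwheel '[{"x":0.001,"y":0,"z":0,"wx":0,"wy":0,"wz":0},{"x":0.002,"y":0,"z":0,"wx":0,"wy":0,"wz":0}]' >/dev/null; python3 st.py; done
```

```text
POST xyz [-73.5756  -0.7559  92.2554] F [ 0.0432 -0.2386 -1.0645] T [-0.1335  0.0293 -0.0606]
POST xyz [-71.5947  -0.7416  92.2155] F [-0.2908 -0.0281 -1.3817] T [-0.0202  0.0419 -0.038 ]
POST xyz [-69.5795  -0.6926  92.2134] F [-0.3961  0.3783 -1.2727] T [-0.088   0.0191 -0.0365]
```

```bash
for k in 1 2 3 4; do python3 -m handwheel '[{"x":0.001,"y":0,"z":0,"wx":0,"wy":0,"wz":0},{"x":0.002,"y":0,"z":0,"wx":0,"wy":0,"wz":0}]' >/dev/null; python3 st.py; done
```

```text
POST xyz [-67.887   -0.8083  92.2566] F [-1.0713  0.7843 -0.6431] T [-0.0827  0.2057  0.0103]
POST xyz [-66.0155  -0.8733  92.2942] F [-2.4937 -0.3173 -0.1414] T [-0.0794  0.636   0.03  ]
POST xyz [-64.9057  -0.9924  92.2501] F [-5.8994  1.0541  2.0116] T [ 0.0037  1.0647 -0.0603]
POST xyz [-63.4678  -1.1367  92.2597] F [-6.9532 -0.0987  3.1934] T [-0.0374  1.2762  0.0184]
```

```bash
python3 -m handwheel '[{"x":0,"y":0,"z":-0.0007,"wx":0,"wy":0,"wz":0},{"x":0,"y":0,"z":-0.0007,"wx":0,"wy":0,"wz":0}]' >/dev/null; python3 st.py; for k in 1 2; do python3 -m handwheel '[{"x":0.0005,"y":0,"z":0,"wx":0,"wy":0,"wz":0},{"x":0.001,"y":0,"z":0,"wx":0,"wy":0,"wz":0}]' >/dev/null; python3 st.py; done
```

```text
POST xyz [-62.2594  -0.7471  92.5354] F [-2.4733 -1.1226 -1.7982] T [-0.2577  0.6258 -0.0235]
POST xyz [-61.0448  -0.5777  92.5809] F [-2.2811 -0.3146 -3.09  ] T [-0.1548  0.6534 -0.0473]
POST xyz [-59.0943  -0.159   92.6036] F [-1.343  -0.402  -3.9764] T [-0.1312  0.3033  0.0121]
```

```bash
for k in 1 2 3 4; do python3 -m handwheel '[{"x":0.001,"y":0,"z":0,"wx":0,"wy":0,"wz":0},{"x":0.002,"y":0,"z":0,"wx":0,"wy":0,"wz":0}]' >/dev/null; python3 st.py; done
```

```text
POST xyz [-57.2014   0.019   92.6189] F [-2.5481  0.2449 -4.2158] T [-0.0048  0.5925 -0.0348]
POST xyz [-56.2465  -0.2899  92.6566] F [-4.3635  0.8055 -4.0131] T [0.0815 0.7827 0.0568]
POST xyz [-54.2149  -0.604   92.6797] F [-2.7837  0.1012 -4.1556] T [0.0086 0.7965 0.0179]
POST xyz [-51.5414  -0.6418  92.7263] F [-2.439   0.3302 -5.3105] T [-0.1238  0.6969  0.0206]
```

```bash
for k in 1 2 3 4 5; do python3 -m handwheel '[{"x":0.001,"y":0,"z":0.0001,"wx":0,"wy":0,"wz":0},{"x":0.002,"y":0,"z":0.0001,"wx":0,"wy":0,"wz":0}]' >/dev/null; python3 st.py; done
```

```text
POST xyz [-49.5385  -0.6039  92.7066] F [-2.1312  0.3985 -4.902 ] T [-0.0243  0.644   0.0241]
POST xyz [-47.5848  -0.6501  92.7158] F [-2.4479  0.5665 -6.0606] T [-0.0578  0.6943 -0.0111]
POST xyz [-45.6481  -0.6909  92.6704] F [-1.8544  0.9947 -5.6189] T [-0.0595  0.7146 -0.0002]
POST xyz [-43.7082  -0.7618  92.6348] F [-3.3017  0.4382 -5.2464] T [-0.0469  0.7647  0.0705]
POST xyz [-41.7582  -0.8707  92.6131] F [-3.6386  0.3633 -2.3968] T [-0.0568  0.7902 -0.0023]
```

Nearly home, so half-millimetre steps until the shoulder is felt.

```bash
for k in 1 2 3 4 5; do python3 -m handwheel '[{"x":0.0005,"y":0,"z":0,"wx":0,"wy":0,"wz":0},{"x":0.001,"y":0,"z":0,"wx":0,"wy":0,"wz":0}]' >/dev/null; python3 st.py; done
```

```text
POST xyz [-40.6346  -0.8111  92.5532] F [-3.6036  0.1251 -4.04  ] T [-0.0544  0.7947 -0.0341]
POST xyz [-39.7635  -0.814   92.5587] F [-3.7058 -0.3878 -2.9592] T [-0.0697  0.8125 -0.0122]
POST xyz [-38.756   -0.7978  92.5614] F [-4.0824 -0.5629 -3.2877] T [-0.0598  0.8898  0.0135]
POST xyz [-37.7376  -0.7978  92.5626] F [-4.4771  0.636  -3.6362] T [-0.0904  0.8695 -0.0548]
POST xyz [-36.7348  -0.7339  92.5149] F [-3.6823 -0.2184 -3.0151] T [-0.1022  0.9584 -0.0098]
```

```bash
for k in 1 2 3; do python3 -m handwheel '[{"x":0.0005,"y":0,"z":0,"wx":0,"wy":0,"wz":0},{"x":0.0005,"y":0,"z":0,"wx":0,"wy":0,"wz":0}]' >/dev/null; python3 st.py; done
```

```text
POST xyz [-35.9814  -0.6784  92.5298] F [-3.7454 -1.0415 -2.686 ] T [-0.0902  0.8034  0.0051]
POST xyz [-35.7848  -0.7433  92.5414] F [-3.1498 -0.2969 -2.4816] T [-0.0921  0.9198 -0.0129]
POST xyz [-35.7385  -0.7374  92.5255] F [-4.7096 -0.5837 -1.558 ] T [-0.017   1.1606  0.0023]
```

```bash
for k in 1 2 3; do python3 -m handwheel '[{"x":0.0005,"y":0,"z":0,"wx":0,"wy":0,"wz":0},{"x":0.0005,"y":0,"z":0,"wx":0,"wy":0,"wz":0}]' >/dev/null; python3 st.py; done
```

```text
POST xyz [-35.6661  -0.7963  92.5669] F [-6.5261 -0.0722 -0.5948] T [0.0837 1.4129 0.0554]
POST xyz [-35.6143  -0.7998  92.5635] F [-7.0284  1.3333  0.5144] T [0.0956 1.6121 0.1051]
POST xyz [-35.5514  -0.8118  92.5871] F [-9.1982  1.4237  0.5692] T [0.1368 1.7664 0.0376]
```

```bash
python3 -m handwheel '[{"x":-0.001,"y":0,"z":0,"wx":0,"wy":0,"wz":0},{"x":-0.001,"y":0,"z":0,"wx":0,"wy":0,"wz":0},{"x":-0.001,"y":0,"z":0,"wx":0,"wy":0,"wz":0}]' >/dev/null; python3 st.py
python3 -m handwheel '[{"x":-0.001,"y":0,"z":0,"wx":0,"wy":0,"wz":0},{"x":-0.001,"y":0,"z":0,"wx":0,"wy":0,"wz":0},{"x":-0.001,"y":0,"z":0,"wx":0,"wy":0,"wz":0},{"x":-0.001,"y":0,"z":0,"wx":0,"wy":0,"wz":0},{"x":-0.001,"y":0,"z":0,"wx":0,"wy":0,"wz":0}]' 0.06; python3 st.py
python3 -m handwheel '[{"x":0,"y":0,"z":-0.02,"wx":0,"wy":0,"wz":0},{"x":0,"y":0,"z":-0.05,"wx":0,"wy":0,"wz":0},{"x":0,"y":0,"z":-0.08,"wx":0,"wy":0,"wz":0},{"x":0,"y":0,"z":-0.11,"wx":0,"wy":0,"wz":0},{"x":0,"y":0,"z":-0.13,"wx":0,"wy":0,"wz":0},{"x":0,"y":0,"z":-0.13,"wx":0,"wy":0,"wz":0}]' 0.06 >/dev/null; python3 st.py
python3 - <<'E'
from h import *
save('scene','s2.png');save('side','d2.png');d,s=wsave('w4.png')
A=cv2.imread('pics/w4.png')[60:260,180:380];B=cv2.imread('pics/s2.png')[180:260,270:350];C=cv2.imread('pics/d2.png')[180:280,190:290]
r=lambda x:cv2.resize(x,(400,400),interpolation=cv2.INTER_CUBIC)[:300] 
cv2.imwrite('pics/c5.png',np.hstack([cv2.resize(x,(266,266),interpolation=cv2.INTER_CUBIC) for x in(A,B,C)]))
E
```

```text
POST xyz [-35.6518  -0.7706  92.5465] F [-6.6486  1.2539 -0.4829] T [0.0229 1.372  0.0418]
time: 13.6
position: [0.5597, 0.1006, 0.0929]
tool_rot: [-2.602, -1.756, -0.007]
ft_force: [-0.1, 0.2, 0.4]
grip_width: 0.451
grip_force: 0.0
POST xyz [-34.6504  -0.7145  92.946 ] F [0.1494 0.1164 0.3658] T [-0.0889 -0.0412  0.0272]
POST xyz [-33.7262  -2.653  227.6763] F [ 0.3286 -1.0465 -0.2968] T [-0.0881 -0.0599  0.0145]
```

View pics/c5.png

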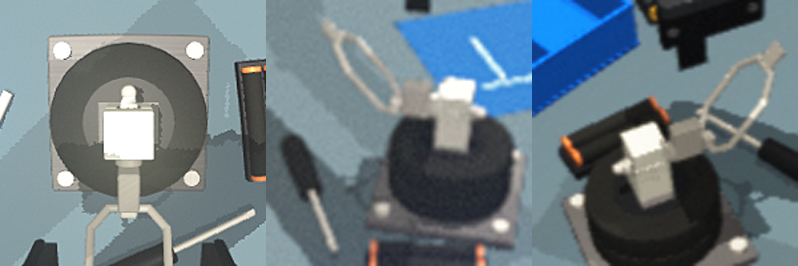

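The pin is home: its nose stands out at the far face and the ring is still up. Next I'll check the tab's position against the predicted hinge geometry.

```bash
python3 st.py
python3 - <<'E'
from h import *
a,b=load('s2.png'),load('d2.png');i=R.from_euler('z',-YAW,degrees=True)
P,e=tri(ray(a,288.9,188.1),ray(b,281.7,198.8));print('tab',i.apply(P-POST)*1000,e)
H=(-53.5,-.8,101.6);print('pred',H[0]+98*np.cos(np.radians(130)),H[2]+98*np.sin(np.radians(130)))
d=load('w4.png');print(wproj(d,d['p'],d['rv'],post(-13.3+40,-.8,101.6)),'seen',(180+128/266*200,60+91/266*200))
go(post(-145,-.8,225),Rt(68));go(post(-145,-.8,172),Rt(68))
E
```

```text
POST xyz [-36.1096  -0.4082 222.006 ] F [-0.1282 -0.0355  1.0204] T [-0.0906 -0.0377  0.0384]
tab [-120.7372   -0.6038  175.0344] 0.003838171214860154
pred -116.49318574928085 176.67235542565984
[277.5169 128.0247] seen (276.2406015037594, 128.42105263157896)
shift mm [-108.8801    0.4027   -3.3463] n 2.6122847389537034 turn [-0.0094 -0.1853 -0.006 ] n 0.025927654280536117
shift mm [-109.0515    0.4114   49.6535] n 2.8734854829866205 turn [-0.0094 -0.1853 -0.006 ] n 0.025927654280536117
```

```bash
python3 -m handwheel '[{"x":-0.03,"y":0,"z":-0.01,"wx":0,"wy":0,"wz":0},{"x":-0.06,"y":0,"z":-0.01,"wx":0,"wy":0,"wz":0},{"x":-0.09,"y":0,"z":-0.01,"wx":0,"wy":0,"wz":0},{"x":-0.115,"y":0,"z":-0.01,"wx":0,"wy":0,"wz":0},{"x":-0.115,"y":0,"z":-0.01,"wx":0,"wy":0,"wz":0},{"x":-0.115,"y":0,"z":-0.01,"wx":0,"wy":0,"wz":0},{"x":-0.115,"y":0,"z":0.015,"wx":0,"wy":0,"wz":0},{"x":-0.115,"y":0,"z":0.03,"wx":0,"wy":0,"wz":0},{"x":-0.115,"y":0,"z":0.05,"wx":0,"wy":0,"wz":0},{"x":-0.115,"y":0,"z":0.05,"wx":0,"wy":0,"wz":0}]' 0 20; python3 -m handwheel '[{"x":0,"y":0,"z":0,"wx":0,"wy":0,"wz":0},{"x":0,"y":0,"z":0,"wx":0,"wy":0,"wz":0},{"x":0,"y":0,"z":0,"wx":0,"wy":0,"wz":0}]'|grep width; python3 st.py
```

```text
time: 15.08
position: [0.5133, -0.0054, 0.1679]
tool_rot: [-2.596, -1.755, 0.003]
ft_force: [-1.0, 0.8, -1.1]
grip_width: 0.044
grip_force: 0.0
grip_width: 0.009
POST xyz [-150.0009   -1.202   173.2126] F [ 0.0599 -0.5835  0.061 ] T [-0.0735 -0.0083 -0.0072]
```

```bash
python3 -m handwheel '[{"x":0.006,"y":0,"z":0,"wx":0,"wy":0,"wz":0},{"x":0.012,"y":0,"z":0,"wx":0,"wy":0,"wz":0},{"x":0.016,"y":0,"z":0,"wx":0,"wy":0,"wz":0},{"x":0.02,"y":0,"z":0,"wx":0,"wy":0,"wz":0},{"x":0.024,"y":0,"z":0,"wx":0,"wy":0,"wz":0},{"x":0.028,"y":0,"z":-0.002,"wx":0,"wy":0,"wz":0},{"x":0.032,"y":0,"z":-0.004,"wx":0,"wy":0,"wz":0}]' >/dev/null; python3 st.py;  python3 -m handwheel '[{"x":0.005,"y":0,"z":-0.002,"wx":0,"wy":0,"wz":0},{"x":0.01,"y":0,"z":-0.005,"wx":0,"wy":0,"wz":0},{"x":0.015,"y":0,"z":-0.007,"wx":0,"wy":0,"wz":0},{"x":0.02,"y":0,"z":-0.009,"wx":0,"wy":0,"wz":0}]' >/dev/null; python3 st.py
```

```text
POST xyz [-118.6382   -0.5511  176.2593] F [0.082  0.6379 0.2202] T [-0.0414  0.1453 -0.0317]
POST xyz [-98.3564  -0.6831 185.6348] F [-0.8019 -0.2462  0.2055] T [-0.0666  0.0448 -0.0243]
```

```bash
python3 -m handwheel '[{"x":0.005,"y":0,"z":-0.002,"wx":0,"wy":0,"wz":0},{"x":0.01,"y":0,"z":-0.004,"wx":0,"wy":0,"wz":0},{"x":0.016,"y":0,"z":-0.006,"wx":0,"wy":0,"wz":0},{"x":0.022,"y":0,"z":-0.008,"wx":0,"wy":0,"wz":0},{"x":0.028,"y":0,"z":-0.01,"wx":0,"wy":0,"wz":0},{"x":0.033,"y":0,"z":-0.011,"wx":0,"wy":0,"wz":0}]' >/dev/null; python3 st.py
python3 - <<'E'
from h import *
save('scene','s3.png');save('side','d3.png')
B=cv2.imread('pics/s3.png')[130:250,250:370];C=cv2.imread('pics/d3.png')[130:270,180:320]
cv2.imwrite('pics/c6.png',np.hstack([cv2.resize(x,(400,400),interpolation=cv2.INTER_CUBIC) for x in(B,C)]))
E
```

```text
POST xyz [-65.1779  -0.6326 196.6833] F [-0.8278  0.2656 -0.7623] T [-0.0984  0.1314  0.0355]
```

View pics/c6.png

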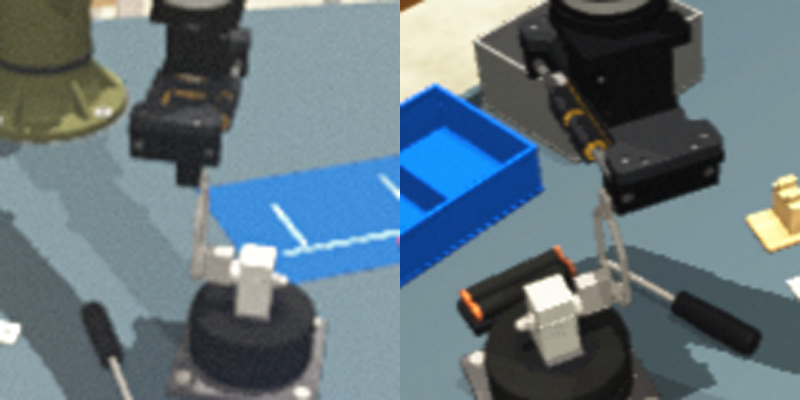

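The ring stands vertical with the closed fingertip right behind the tab. I'll keep following the arc over the post.

```bash
python3 -m handwheel '[{"x":0.006,"y":0,"z":0,"wx":0,"wy":0,"wz":0},{"x":0.012,"y":0,"z":0,"wx":0,"wy":0,"wz":0},{"x":0.0185,"y":0,"z":0.0005,"wx":0,"wy":0,"wz":0},{"x":0.025,"y":0,"z":0.001,"wx":0,"wy":0,"wz":0},{"x":0.031,"y":0,"z":0.003,"wx":0,"wy":0,"wz":0},{"x":0.037,"y":0,"z":0.005,"wx":0,"wy":0,"wz":0},{"x":0.043,"y":0,"z":0.0075,"wx":0,"wy":0,"wz":0},{"x":0.0485,"y":0,"z":0.01,"wx":0,"wy":0,"wz":0}]' >/dev/null; python3 st.py
```

```text
POST xyz [-16.7425  -0.578  186.2566] F [-0.7094  0.2191  0.3809] T [-0.088   0.169  -0.0362]
```

```bash
python3 -m handwheel '[{"x":0.005,"y":0,"z":0.0035,"wx":0,"wy":0,"wz":0},{"x":0.01,"y":0,"z":0.007,"wx":0,"wy":0,"wz":0},{"x":0.015,"y":0,"z":0.011,"wx":0,"wy":0,"wz":0},{"x":0.0205,"y":0,"z":0.015,"wx":0,"wy":0,"wz":0}]' >/dev/null; python3 st.py
```

```text
POST xyz [  3.3838  -0.7205 171.1863] F [-1.1971 -0.7576  0.1239] T [-0.1202  0.1642 -0.0469]
```

```bash
python3 -m handwheel '[{"x":0.0045,"y":0,"z":0.0045,"wx":0,"wy":0,"wz":0},{"x":0.009,"y":0,"z":0.009,"wx":0,"wy":0,"wz":0},{"x":0.013,"y":0,"z":0.014,"wx":0,"wy":0,"wz":0},{"x":0.0175,"y":0,"z":0.019,"wx":0,"wy":0,"wz":0}]' >/dev/null; python3 st.py;python3 -m handwheel '[{"x":0.003,"y":0,"z":0.005,"wx":0,"wy":0,"wz":0},{"x":0.006,"y":0,"z":0.0095,"wx":0,"wy":0,"wz":0},{"x":0.009,"y":0,"z":0.014,"wx":0,"wy":0,"wz":0}]' >/dev/null; python3 st.py
```

```text
POST xyz [ 20.786   -0.689  152.0683] F [-0.0567 -0.2827  0.1842] T [-0.0993  0.1644 -0.0291]
POST xyz [ 29.8596  -0.6846 138.1948] F [-0.6837  0.5864  0.8374] T [-0.0633  0.1361  0.0704]
```

```bash
python3 -m handwheel '[{"x":0.003,"y":0,"z":0.0045,"wx":0,"wy":0,"wz":0},{"x":0.006,"y":0,"z":0.009,"wx":0,"wy":0,"wz":0},{"x":0.009,"y":0,"z":0.0135,"wx":0,"wy":0,"wz":0},{"x":0.011,"y":0,"z":0.017,"wx":0,"wy":0,"wz":0}]' >/dev/null; python3 st.py;python3 -m handwheel '[{"x":0.001,"y":0,"z":0.003,"wx":0,"wy":0,"wz":0},{"x":0.002,"y":0,"z":0.006,"wx":0,"wy":0,"wz":0}]' >/dev/null; python3 st.py
```

```text
POST xyz [ 41.1605  -0.5789 121.2479] F [-1.2349  0.1139  1.4146] T [-0.0841  0.1341  0.0191]
POST xyz [ 42.9771  -0.6697 115.5107] F [-0.9733  0.3268  1.3317] T [-0.0535  0.1145 -0.0305]
```

Contact holds, at about 1.3 N upward. Pressing down in 1 mm steps.

```bash
for k in 1 2 3 4; do python3 -m handwheel '[{"x":0,"y":0,"z":0.0005,"wx":0,"wy":0,"wz":0},{"x":0,"y":0,"z":0.001,"wx":0,"wy":0,"wz":0}]' >/dev/null; python3 st.py; done
```

```text
POST xyz [ 42.9948  -0.679  114.7419] F [0.1412 0.329  0.0183] T [-0.012  -0.0364  0.0102]
POST xyz [ 42.9904  -0.7695 114.0452] F [1.2642 0.6184 1.5258] T [-0.0945 -0.0985  0.041 ]
POST xyz [ 42.8987  -0.7927 112.9509] F [-0.1111 -0.182   0.9079] T [ 0.0058 -0.1229  0.001 ]
POST xyz [ 42.9006  -0.8136 111.9039] F [1.2914 0.6562 2.2379] T [-0.0535 -0.1315 -0.0087]
```

```bash
for k in 1 2 3 4; do python3 -m handwheel '[{"x":0,"y":0,"z":0.0005,"wx":0,"wy":0,"wz":0},{"x":0,"y":0,"z":0.001,"wx":0,"wy":0,"wz":0}]' >/dev/null; python3 st.py; done
```

```text
POST xyz [ 43.1742  -0.8706 111.1964] F [0.1415 1.0796 4.4096] T [-0.0039 -0.1989 -0.0089]
POST xyz [ 43.5526  -0.943  110.4308] F [2.0379 0.5521 5.4631] T [ 0.0446 -0.3881  0.0319]
POST xyz [ 43.9339  -0.9663 109.6502] F [ 2.2783 -0.4871  5.9322] T [ 0.0312 -0.4939  0.0122]
POST xyz [ 44.3206  -0.9955 108.8772] F [2.6002 0.2559 5.8983] T [-0.0265 -0.5983 -0.0309]
```

```bash
for k in 1 2 3 4 5; do python3 -m handwheel '[{"x":0,"y":0,"z":0.0005,"wx":0,"wy":0,"wz":0},{"x":0,"y":0,"z":0.001,"wx":0,"wy":0,"wz":0}]' >/dev/null; python3 st.py; done
```

```text
POST xyz [ 44.6524  -0.9627 107.9791] F [2.952  0.7831 5.4573] T [ 0.0228 -0.7367 -0.0058]
POST xyz [ 44.7424  -0.9608 106.9654] F [ 2.6369 -0.4759  5.7392] T [-0.0196 -0.6842 -0.0054]
POST xyz [ 44.4547  -0.8834 105.642 ] F [ 2.6559 -1.1725  5.2096] T [-0.1418 -0.7295 -0.0104]
POST xyz [ 43.0679  -0.6614 103.8308] F [1.7904 0.0175 1.3958] T [-0.0141 -0.1974 -0.0068]
POST xyz [ 41.4416  -0.4597 101.6803] F [ 1.2656 -0.0506  0.5955] T [-0.0719 -0.1755  0.0379]
```

```bash
for k in 1 2 3 4 5; do python3 -m handwheel '[{"x":0,"y":0,"z":0.0005,"wx":0,"wy":0,"wz":0},{"x":0,"y":0,"z":0.001,"wx":0,"wy":0,"wz":0}]' >/dev/null; python3 st.py; done
```

```text
POST xyz [ 41.7006  -0.5038 100.9029] F [ 0.1471 -0.2109 -0.0822] T [-0.0547 -0.0168  0.0173]
POST xyz [ 42.1421  -0.6085 100.2671] F [0.7485 0.2571 0.3756] T [-0.0873 -0.0569 -0.0133]
POST xyz [42.535  -0.7093 99.5842] F [-0.239   0.7021  0.4571] T [-0.0731 -0.0039 -0.0416]
POST xyz [42.7646 -0.7258 98.7587] F [ 0.2621 -0.7525  1.2845] T [-0.1191 -0.009   0.0054]
POST xyz [42.9144 -0.7893 97.9226] F [-0.0499 -0.2038  1.0572] T [-0.0134 -0.0092  0.0018]
```

```bash
for k in 1 2 3; do python3 -m handwheel '[{"x":0,"y":0,"z":0.0005,"wx":0,"wy":0,"wz":0},{"x":0,"y":0,"z":0.001,"wx":0,"wy":0,"wz":0}]' >/dev/null; python3 st.py; done
python3 -m handwheel '[{"x":0.001,"y":0,"z":-0.004,"wx":0,"wy":0,"wz":0},{"x":0.002,"y":0,"z":-0.01,"wx":0,"wy":0,"wz":0},{"x":0.002,"y":0,"z":-0.03,"wx":0,"wy":0,"wz":0},{"x":0.002,"y":0,"z":-0.06,"wx":0,"wy":0,"wz":0},{"x":0.002,"y":0,"z":-0.1,"wx":0,"wy":0,"wz":0},{"x":0.002,"y":0,"z":-0.13,"wx":0,"wy":0,"wz":0},{"x":0.002,"y":0,"z":-0.13,"wx":0,"wy":0,"wz":0},{"x":0.002,"y":0,"z":-0.13,"wx":0,"wy":0,"wz":0}]' >/dev/null;python3 st.py
python3 - <<'E'
from h import *
# find bright ring pixels beyond exit face: compare tab predicted for closed / nose-top / open states
b=save('side','d4.png');a=save('scene','s4.png');d,s=wsave('w5.png')
for n,th in(('closed',-4.6),('on nose',4.5),('open',130),('up',60)):
    P=post(-53.5+98*np.cos(np.radians(th)),-.8,101.6+98*np.sin(np.radians(th)))
    for m,I,q in(('scene',a['image'],proj(a,P)),('side',b['image'],proj(b,P)),('wrist',d['image'],wproj(d,s['position'],s['tool_rot'],P))):
        u,v=np.round(q).astype(int)
        print(n,m,q, I[v-1:v+2,u-1:u+2].mean((0,1)) if 2<v<417 and 2<u<557 else 'out')
P=post(-53.5+98,-.8,100);q=wproj(d,s['position'],s['tool_rot'],P).round().astype(int);print(q);g=cv2.cvtColor(d['image'],cv2.COLOR_RGB2GRAY)
print(g[q[1]-22:q[1]+22:2,q[0]-32:q[0]+33:3])
E
```

```text
POST xyz [42.9049 -0.7741 96.872 ] F [-0.2085  0.3604  0.8101] T [-0.0929  0.0456  0.0538]
POST xyz [42.8509 -0.7709 95.7803] F [-0.5022 -0.1685  1.9341] T [-0.044   0.0283 -0.0056]
POST xyz [42.8103 -0.7622 94.7532] F [ 0.7502 -0.0018  1.0869] T [-0.1029  0.0196 -0.0127]
POST xyz [ 45.5783  -1.3402 227.4421] F [-0.1894 -0.2815 -0.3072] T [-0.0453 -0.0021  0.0109]
closed scene [339.8068 216.3242] [160.7778 156.8889 151.5556]
closed side [215.1428 248.3489] [151.     143.4444 129.7778]
closed wrist [278.3368 194.1305] [195.8889 189.1111 173.    ]
on nose scene [340.2528 212.2607] [ 63.6667 143.5556 220.8889]
on nose side [214.2198 243.7466] [62.2222 60.1111 54.5556]
on nose wrist [278.405  198.7407] [194.3333 187.6667 171.2222]
open scene [289.6922 187.5558] [135.     156.5556 163.    ]
open side [279.1923 199.2326] [124.     148.1111 154.2222]
open wrist [278.0903 385.4475] [28.4444 27.2222 26.8889]
up scene [326.261  189.2107] [ 62.7778 142.2222 219.6667]
up side [231.3193 211.7887] [122.6667 146.2222 154.3333]
up wrist [278.6273 293.5529] [113.5556 112.     107.5556]
[278 196]
[[ 5
[... 1342 characters left out ...]
4 189 186 194  56  61  61  59
   63  66  66  64]
 [ 64  63  62  62  63  62  57  53 191 185 183 187 186 191  52  54  59  59
   62  65  64  61]
 [ 65  63  64  61  63  56 170 168 185 183 183 188 186 194 169 174  51  58
   58  65  62  63]
 [ 63  61  61  63  61 108 192 198 198 198 199 198 198 197 198 191  85  55
   61  58  62  62]
 [ 64  65  61  63  59 177 189 175 176 175 142 146 175 174 173 193 175  69
   59  56  64  65]
 [ 61  60  59  60  80 188 177  54  49  78 158 167  63  47  42 175 186  77
   54  56  59  62]
 [ 65  61  63  55 166 189 155 126 125 144 174 184 152 127 125 154 195 172
   56  56  58  62]
 [ 65  63  60  59 185 180 143 151 147 150 181 192 155 147 149 137 180 211
   71  55  55  62]]
```

The tab sits where a snapped ring would put it in both the scene and side views, and it stayed there after the fingers lifted away. The arm is clear, so I'm handing in.

```bash
python3 -c "
from bench import ctrl
print(ctrl.get_state()['time'],ctrl.close_job())"
```

```text
the job is handed in; nothing more can be done
23.25 None
```

I handed the job in at 23.25 s: the pin is home in the post with its nose out the far side, and the ring is snapped under the nose and stayed there after release. The closed ring was confirmed from camera pixels and the drop in press force, and the judge's verdict was not shown.

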